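# Set the mitre box over to its next angle

## Robot

A 7-joint arm with a two-finger parallel gripper is mounted at the origin on a cart in front of the work surface, level with it; the furniture and walls round the work are solid. World frame = base frame: x ahead of the robot, y to its left, z up, the work surface at z = 0. Lengths are in m, angles in degrees, forces in N, time in s.
With the tool pointing down it reaches from about 0.35 to 0.9 m from the base axis. Payload 7.2 kg.
Tool frame: the origin (TCP) lies on the centre line of the jaws, within the pads' length; the fingertips stand env.finger_overhang ahead of it and the grasp point (between the pads) lies 2 mm behind it (env.finger_overhang is the distance from the TCP to the fingertips, in m); z points along the fingers, y is the line along which they close (so a half turn about z gives the same grasp; the last joint's range is limited). The gripper opens to 85 mm and grips with 20 to 120 N. Pads are 22 mm wide; open, the fingers measure 114 mm over their backs; the gripper's body (76 mm by 85 mm) begins 54 mm behind the grasp point. The pads swing forward as they close: fully open they stand 13 mm farther back than shut.
Start: joints at [-69.912, 23.554, -0.728, 91.456, 0.321, 64.991, -4.71], TCP at [0.254, 0.571, 0.248] pointing down, gripper open.
Joint ranges: [-169.25, 169.25], [-16.82, 113.86], [-84.01, 82.57], [7.8, 145.47], [-59.2, 239.2], [7.22, 106.19], [-163.78, 163.78]. Speed limits (degrees/s): [136.94, 136.94, 172.46, 172.46, 180, 180, 180].

## Interface

Orientations are given as [roll, pitch, yaw] about the fixed x, y, z axes, in that order (R = Rz(yaw) Ry(pitch) Rx(roll)).
In Python, from plant import env, cams, order gives the robot as it stands.
- The arm moves only by the tool carry_out, never from a script. Its argument "series" is a list of rows, each a list of 7 numbers: the opening, from -1 (shut) to 1 (fully open), then the shift along the tool's x, y, z in mm, then the turn, a rotation vector about the tool's x, y, z in degrees. A call has 1 to 5 rows; each row shifts and turns the commanded pose from where the row before left it, along the tool's axes as they then stand; what a row does not reach is not made up. A row lasts 1/10 s, in which the tool goes at most 50 mm and 8.59 degrees, less where a joint would pass 70% of its speed; a pose out of reach is approached as far as the arm can. A call is refused whole if a number of a shift passes 50 or a number of a turn 8.59, either way. A call with a gripper value outside its range is refused whole. The fingers move at their own pace and stop on an object; "force" is the grip in N (left out, the last holds). Time passes only in rows, so rows that do not move let the fingers close. It gives the time, the measured TCP pose, the force, the opening and the grip force at its end, in the units of the state.
- env.get_obs(): the state, without advancing time (a new reading comes with each control period).
- cams.read_camera(name): name is "scene" or "top" or "wrist"; returns the picture (384x512x3 uint8, red, green, blue); there is no depth.
- cams.camera_info(name): a dict with "fx", "fy", "cx", "cy" (pixels), "xyz" and "rotation" of the camera in the world; the wrist camera has in their place "tool_from_camera" (4x4, takes a point from camera to tool coordinates, whose origin is the TCP and whose axes are the flange's). Camera axes: x right, y down, z forward; pixel columns grow to the right and rows downward; lengths in m; the calibration is good to about 2 mm. A picture is of the moment at which its call begins: read the wrist's pose just before it. camera_info takes no time and is no camera call.
- order.close_job(): hands the job in; it is judged then, once.
The state is a dict: "time": time; "qpos": joint angles; "dq": joint speeds; "effort": joint torques, N m; "position": TCP position; "eef_rot": TCP orientation; "wrist_force": force on the tool from outside, world axes, zero at the start; "wrist_torque": the same for the moment, N m; "opening": finger opening in m; "grip_force": force on a finger pad.
Only numpy, scipy, OpenCV 4.12 (cv2) and the standard library are available. Lean on these libraries where they do the work, as an engineer would, in place of code of your own. Each camera call takes 0.05 s, during which the arm holds its last target. There are 200 camera calls.

## Task

The hand mitre box on the bench is pinned square, and the next cut in the brass bar needs the arm one stop over. Put a closed fingertip through the pull ring, lift the spring pin out of its hole, swing the front end of the arm to the left (the robot's left) to the very next hole and no farther, let the pin drop fully home there and take the finger out of the ring. Use the finger only as a hook: do not pinch, squeeze or wrench the ring, and leave the bar on the bed and the tools lying round the box where they are.

Things in the scene. Friction and masses are not known exactly. Their poses are not given: they have to be found in the camera images.
- mitre_base: Grey cast hand mitre box screwed to the bench: bed 240 mm long with an aluminium fence (67 mm high, 16 to 24 mm behind the pivot) and in front a fan-shaped quadrant, 12 mm high, reaching 161 mm from the pivot, 41 degrees to either side. Origin on the arm's vertical pivot axis at bench height; x points from the front (quadrant, near the robot) to the back, y along the bed to the left, z up
- next_hole (a point): Mouth of the first hole left of the middle one, on top of the quadrant, 12 mm above the bench. The quadrant has five brass-bushed holes, 11 mm wide, 10 mm deep, on a 135 mm radius round the pivot, 15 degrees (35 mm) apart, the middle one straight in front of the pivot; the pin starts in the middle one
- mitre_arm (a joint): Swing of the dark steel arm about the pivot, rad: 0 = straight to the front (-x of the base), pinned in the middle hole, as it starts; grows as its front end moves left, +0.262 at the next hole on the left, +0.524 at the one after. About 0.01 rad of play in a hole. Friction of about 2 N at the ring; it stays where it is left
- pivot (a point): Point on the pivot axis on top of the round turntable, 26 mm above the bench. The arm on it is 38 mm wide, lies 13 to 25 mm above the bench and reaches 152 mm forward from here; two upright saw guides, 24 mm wide and 98 mm high, stand on it 51 mm in front of and 50 mm behind the pivot and swing with it
- index_pin (a joint): Height of the 8 mm index pin above fully home, m: 0 = home in a hole, 0.010 = its foot rests on the quadrant between holes, 0.018 = upper stop. It slides straight up in a sleeve at the arm's end (26 mm across, top 42 mm above the bench), 135 mm from the pivot. A spring pulls it down with 5 to 8 N: let go over a hole it snaps in, between holes it rides on the quadrant
- ring_centre (a point): Centre of the round steel pull ring fixed on the pin's top: 6 mm wire, 52 mm clear opening. Pin home, the centre is 82 mm above the bench, ring 54 to 110 mm; it rises with the pin. It lies 120.5 mm from the pivot; the ring faces the arm's front end and leans 30 degrees, its top toward the pivot, so a finger slanting forward and down enters squarely. Free space 55 mm behind it, then the saw guide
- brass_bar: Loose brass bar 12 x 210 x 12 mm lying along the bed against the fence, 27 mm above the bench, passing behind the front saw guide. Origin at the centre of its underside. To be left alone
- back_saw: Loose small back saw with a wooden handle, 270 x 40 x 16 mm, lying flat left of the mitre box; origin at the handle's front end. To be left alone
- plier_flat: Loose pliers 139 x 48 x 13 mm lying at the left of the quadrant, origin under the middle. To be left alone
- stone_vial_2: Loose upright capped vial, 27 mm across, 60 mm high, at the right of the quadrant, origin under its middle. To be left standing
- compound_tin: Loose low round tin, 59 mm across, 24 mm high, at the right in front of the quadrant, origin under its middle. To be left alone
- needle_file_1: Loose needle file with a handle, 190 x 19 x 19 mm, lying at the right end of the bed, origin under its middle. To be left alone

How it is judged:
By the outcome, as a careful person would: the job done as asked, in the order asked, and still so for the second after the job is handed in, with the robot touching nothing.
It also fails if it takes over 45 s, if anything falls off the work surface, if the arm or the gripper's body presses on something with over 40 N, if the wrist force passes 120 N, or if a joint passes its speed limit or range.

## Working session

There is one attempt and no reset: what is moved stays moved. The work goes in short steps, Python scripts to look and compute and a tool call to move; the robot and the scene stay as the last step left them, time stands still between calls to the robot, and variables do not carry over. Pictures are saved under pics/ and viewed, at most 10 in all, crops included, and the job is handed in when it is done.

Besides the shell and the picture viewer there is one more tool, called after "Emit:" as a command line: name --pt "numbers of a row" for each row, then --argument value for the rest. carry_out: Moves the arm, as the interface text tells. Its arguments: {"type":"object","properties":{"series":{"type":"array"},"force":{"type":"number"}},"required":["series"]}

```bash
mkdir -p pics; ls; python3 - <<'E'
from plant import env,cams,order
import cv2
for n in("scene","top"):
    cv2.imwrite(f"pics/{n}0.png",cams.read_camera(n)[:,:,::-1]); print(n,cams.camera_info(n))
print(env.get_obs(),env.finger_overhang); print(cams.camera_info("wrist"))
E
```

```text
pics
scene {'fx': 388.7632792737629, 'fy': 388.7632792737629, 'cx': 257.41800193742915, 'cy': 187.43884548089096, 'xyz': array([ 0.13424369, -0.2411552 ,  0.68477901]), 'rotation': array([-134.54813158,    0.32406348,  -38.02972695])}
top {'fx': 362.06776034780773, 'fy': 362.06776034780773, 'cx': 254.7423163588198, 'cy': 184.26950487702877, 'xyz': array([0.43222669, 0.24578648, 0.94140935]), 'rotation': array([-175.37760502,    1.1509542 ,  -91.01833774])}
{'time': 0.1, 'qpos': array([-69.91388933,  23.59658376,  -0.72806551,  91.49965328,
         0.32347434,  64.99260271,  -4.7081731 ]), 'dq': array([-0.06089871, -0.09794432,  0.02323137, -0.06216071, -0.02654173,
        0.04141752, -0.01860837]), 'effort': array([ 2.08444093e-03, -6.01821470e+01,  6.83964081e-01, -3.00091660e+01,
        1.39727906e-02,  6.38262805e-03, -2.02297042e-05]), 'position': array([0.2540189 , 0.5705717 , 0.24752185]), 'eef_rot': array([-1.79913621e+02,  8.62711064e-03,  1.56010106e+02]), 'wrist_force': array([0.12281462, 0.11653529, 0.43170008]), 'wrist_torque': array([ 0.01462029, -0.06534309, -0.00717072]), 'grip_force': 0.0, 'opening': 0.08557172794299256} 0.017
{'fx': 315.89823800656137, 'fy': 315.89823800656137, 'cx': 251.73356416587842, 'cy': 192.50976181546778, 'tool_from_camera': array([[ 7.74838329e-05, -9.63694586e-01, -2.67007002e-01,
         6.75515219e-02],
       [ 9.99999993e-01,  5.05772574e-05,  1.07648126e-04,
        -1.03131218e-03],
       [-9.02354339e-05, -2.67007009e-01,  9.63694583e-01,
        -1.25960424e-01],
       [ 0.00000000e+00,  0.00000000e+00,  0.00000000e+00,
         1.00000000e+00]])}
```

View pics/scene0.png

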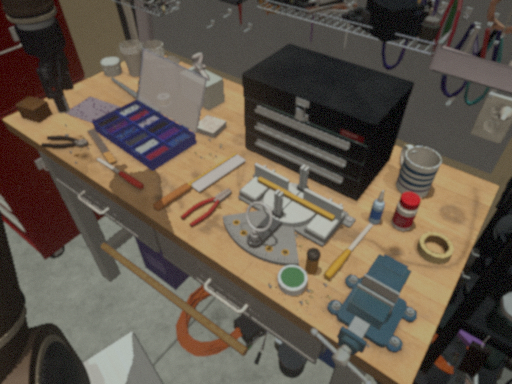

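View pics/top0.png

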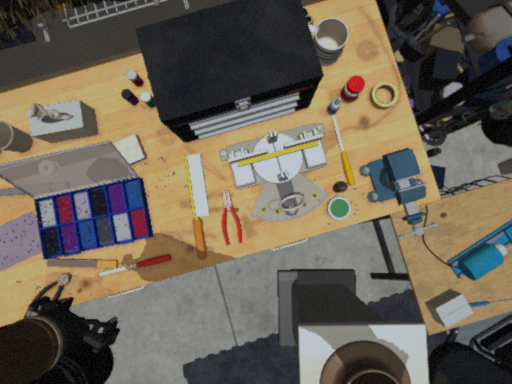

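The scene view shows the mitre box at about (275,215), with the ring near (258,217). In the top view the turntable is near (275,157) and the ring near (291,204). I'll zoom in on both.

```bash
python3 - <<'E'
import cv2,numpy as np
a=cv2.imread("pics/scene0.png")[160:300,215:360]; b=cv2.imread("pics/top0.png")[115:230,205:360]
a=cv2.resize(a,(400,386),interpolation=cv2.INTER_CUBIC); b=cv2.resize(b,None,fx=400/155,fy=400/155,interpolation=cv2.INTER_CUBIC)
b=cv2.copyMakeBorder(b,0,386-b.shape[0],0,0,0)
cv2.imwrite("pics/crop0.png",np.hstack([a,b]))
E
cat > h.py <<'E'
from plant import env,cams,order
import numpy as np
from scipy.spatial.transform import Rotation as R
def rot(e): return R.from_euler('xyz',e,degrees=True).as_matrix()
def ray(n,u,v):
    c=cams.camera_info(n)
    d=np.array([(u-c['cx'])/c['fx'],(v-c['cy'])/c['fy'],1.])
    if n=="wrist":
        o=env.get_obs();T=np.eye(4);T[:3,:3]=rot(o['eef_rot']);T[:3,3]=o['position'];T=T@c['tool_from_camera']
        return T[:3,3],T[:3,:3]@d
    return np.array(c['xyz']),rot(c['rotation'])@d
def onz(n,u,v,z):
    p,d=ray(n,u,v); return p+d*(z-p[2])/d[2]
def proj(n,P):
    c=cams.camera_info(n)
    if n=="wrist":
        o=env.get_obs();T=np.eye(4);T[:3,:3]=rot(o['eef_rot']);T[:3,3]=o['position'];T=T@c['tool_from_camera'];p,r=T[:3,3],T[:3,:3]
    else: p,r=np.array(c['xyz']),rot(c['rotation'])
    q=r.T@(np.array(P)-p); return c['fx']*q[0]/q[2]+c['cx'],c['fy']*q[1]/q[2]+c['cy']
def two(u1,v1,u2,v2):
    p,d=ray("scene",u1,v1);q,e=ray("top",u2,v2)
    s=np.linalg.lstsq(np.c_[d,-e],q-p,rcond=None)[0]
    a=p+s[0]*d;b=q+s[1]*e; return (a+b)/2,np.linalg.norm(a-b)
E
```

```text
(no output)
```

View pics/crop0.png

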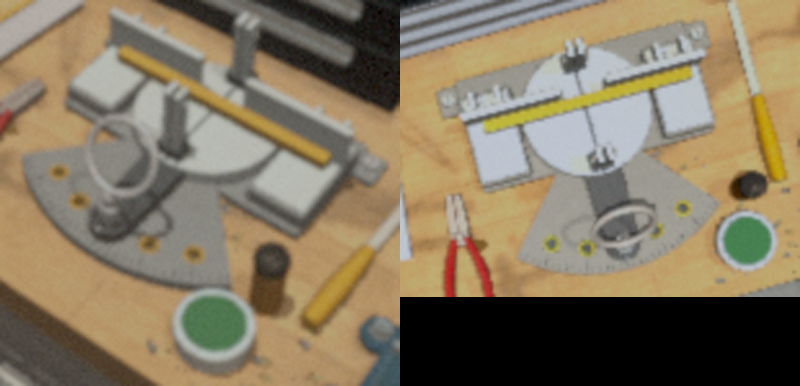

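The crops show the turntable disc at about (587,110) in the right crop. The brass bushes are at (550,244), (586,248), (657,231) and (683,208), and the ring centre is near (625,227). In the left crop the ring centre is near (121,158).

```bash
python3 - <<'E'
from h import *
import cv2
from scipy.optimize import least_squares
im=cv2.imread("pics/top0.png"); hsv=cv2.cvtColor(im,cv2.COLOR_BGR2HSV)
k=2.5806
H=[]
for (u,v) in [(150,244),(186,248),(257,231),(283,208)]:
    u,v=u/k+205-.3,v/k+115-.3
    y0,x0=int(v)-5,int(u)-5
    s=hsv[y0:y0+11,x0:x0+11].astype(float); w=np.clip(s[...,1]-70,0,None)*(abs(s[...,0]-26)<12)
    yy,xx=np.mgrid[y0:y0+11,x0:x0+11]; c=((w*xx).sum()/w.sum(),(w*yy).sum()/w.sum())
    P=onz("top",*c,.012); H.append(P[:2]); print((u,v),c,P)
H=np.array(H); a=np.radians([30,15,-15,-30])
f=lambda p:(p[:2]+.135*np.c_[-np.cos(p[2]+a*-1),-np.sin(p[2]-a)]-H).ravel()
# base frame: pos on quadrant at angle th (left+): base (-cos th, +sin th)
def hole(p,th): 
    b=np.array([-np.cos(th),np.sin(th)])*.135; c,s=np.cos(p[2]),np.sin(p[2]); return p[:2]+np.array([c*b[0]-s*b[1],s*b[0]+c*b[1]])
g=lambda p:np.concatenate([hole(p,t)-h for t,h in zip(a,H)])
r=least_squares(g,[.55,.16,0]); print("pivot",r.x[:2],"yaw",np.degrees(r.x[2]),"res mm",r.fun*1e3)
print("disc pivot",onz("top",187/k+205,110/k+115,.026))
b1,b2=onz("top",85/k+205,126/k+115,.039),onz("top",290/k+205,72/k+115,.039); d=b1-b2
print("bar len",np.linalg.norm(d),"yaw",np.degrees(np.arctan2(-d[0],d[1])))
print("ring 2view",two(121/2.7586+215,158/2.7586+160,225/k+205,227/k+115))
p=r.x;c,s=np.cos(p[2]),np.sin(p[2])
print("ring pred",p[:2]-.1205*np.array([c,s]), "proj top",proj("top",[*(p[:2]-.1205*np.array([c,s])),.082]), "scene",proj("scene",[*(p[:2]-.1205*np.array([c,s])),.082]),(121/2.7586+215,158/2.7586+160),(225/k+205,227/k+115))
E
```

```text
(262.82601720530107, 209.25165465395645) (np.float64(263.4598698481562), np.float64(209.28308026030368)) [0.44303186 0.2419422  0.012     ]
(276.77626133457335, 210.80168177943114) (np.float64(276.8867610324729), np.float64(210.6444629475437)) [0.43894044 0.20768489 0.012     ]
(304.2892428117492, 204.21406649616367) (np.float64(304.84615384615387), np.float64(204.27823240589197)) [0.45389335 0.1359008  0.012     ]
(314.3644191273347, 195.30141052468417) (np.float64(314.42070116861436), np.float64(195.28380634390652)) [0.47644528 0.11078231 0.012     ]
pivot [0.57315361 0.20362014] yaw 13.822107715108075 res mm [ 0.46758321 -0.70828085 -0.75830187 -1.28959371  0.98395908  2.63695491
 -0.6932404  -0.63908035]
disc pivot [0.57357083 0.20373064 0.026     ]
bar len 0.20663663751106562 yaw 13.699395446831984
ring 2view (array([0.45671635, 0.17341556, 0.08176629]), np.float64(0.0019082826155741564))
ring pred [0.45614303 0.17483171] proj top (np.float64(291.819801565143), np.float64(202.87383245486737)) scene (np.float64(257.75401138895506), np.float64(216.9727906384123)) (258.86282897121725, 217.27542956572174) (292.1890258079516, 202.964039370689)
```

Pivot is at about (0.573, 0.204) and the base yaw at about 13.8°. The predicted and two-view ring centres agree to 2 mm at z = 0.082. Next I plan the approach: gripper shut, tool yawed so the camera is on top, then tilted forward.

```bash
cat >> h.py <<'E'
from scipy.spatial.transform import Slerp
def tgt(down,psi):
    p=np.radians(psi);d=np.radians(down);h=np.array([np.cos(p),np.sin(p),0]);Z=np.array([0,0,1.])
    z=np.cos(d)*h-np.sin(d)*Z; x=np.sin(d)*h+np.cos(d)*Z
    return np.c_[x,np.cross(z,x),z]
def plan(P,M,n=None,P0=None,M0=None,show=True):
    o=env.get_obs(); P0=o['position'] if P0 is None else P0; M0=rot(o['eef_rot']) if M0 is None else M0
    w=R.from_matrix(M0.T@M).as_rotvec(degrees=True); P=np.array(P)
    if n is None: n=int(np.ceil(max(np.linalg.norm(w)/8.4,np.linalg.norm(P-P0)/.045)))
    for i in range(n):
        Mi=M0@R.from_rotvec(w*i/n,degrees=True).as_matrix()
        if show: print([-1]+[float(round(v,1)) for v in (Mi.T@(P-P0)/n*1e3)]+[float(round(v,1)) for v in w/n])
    return P,M
def st():
    o=env.get_obs(); print(round(o['time'],2),o['position'].round(4),o['eef_rot'].round(1),o['wrist_force'].round(1),o['qpos'].round(1),round(o['opening'],4))
E
python3 - <<'E'
from h import *
P,M=plan([.40,.17,.26],tgt(90,8)); print()
plan([.39,.165,.22],tgt(45,8),P0=P,M0=M)
E
```

```text
[-1, -16.5, -17.0, -0.7, -0.0, 0.0, 8.2]
[-1, -18.7, -14.5, -0.7, -0.0, 0.0, 8.2]
[-1, -20.6, -11.7, -0.7, -0.0, 0.0, 8.2]
[-1, -22.1, -8.6, -0.7, -0.0, 0.0, 8.2]
[-1, -23.1, -5.4, -0.7, -0.0, 0.0, 8.2]
[-1, -23.6, -2.0, -0.7, -0.0, 0.0, 8.2]
[-1, -23.6, 1.4, -0.7, -0.0, 0.0, 8.2]
[-1, -23.2, 4.8, -0.7, -0.0, 0.0, 8.2]
[-1, -22.3, 8.0, -0.7, -0.0, 0.0, 8.2]
[-1, -20.9, 11.1, -0.7, -0.0, 0.0, 8.2]
[-1, -19.1, 14.0, -0.7, -0.0, 0.0, 8.2]
[-1, -16.9, 16.6, -0.7, -0.0, 0.0, 8.2]
[-1, -14.4, 18.8, -0.7, -0.0, 0.0, 8.2]
[-1, -11.5, 20.7, -0.7, -0.0, 0.0, 8.2]
[-1, -8.4, 22.1, -0.7, -0.0, 0.0, 8.2]
[-1, -5.2, 23.1, -0.7, -0.0, 0.0, 8.2]
[-1, -1.8, 23.6, -0.7, -0.0, 0.0, 8.2]
[-1, 1.6, 23.6, -0.7, -0.0, 0.0, 8.2]

[-1, -1.8, 0.6, 6.7, -0.0, 7.5, 0.0]
[-1, -2.6, 0.6, 6.4, -0.0, 7.5, 0.0]
[-1, -3.4, 0.6, 6.0, -0.0, 7.5, 0.0]
[-1, -4.2, 0.6, 5.5, -0.0, 7.5, 0.0]
[-1, -4.9, 0.6, 4.9, -0.0, 7.5, 0.0]
[-1, -5.5, 0.6, 4.2, -0.0, 7.5, 0.0]
```

Emit:
carry_out --pt "-1 -16.5 -17 -1 0 0 8.2" --pt "-1 -18.5 -14.5 -1 0 0 8.2" --pt "-1 -20.5 -11.5 -1 0 0 8.2" --pt "-1 -22 -8.5 -1 0 0 8.2" --pt "-1 -23 -5.5 -1 0 0 8.2" --force 20

```text
time: 0.6
position: [0.2947, 0.4591, 0.253]
eef_rot: [-180.0, 0.0, 114.7]
wrist_force: [0.4, 0.5, -0.9]
opening: 0.012
grip_force: 0.0
```

Emit:
carry_out --pt "-1 -23.5 -2 -1 0 0 8.2" --pt "-1 -23.5 1.5 -1 0 0 8.2" --pt "-1 -23 5 -1 0 0 8.2" --pt "-1 -22 8 -1 0 0 8.2" --pt "-1 -21 11 -1 0 0 8.2"

```text
time: 1.1
position: [0.3356, 0.3487, 0.2581]
eef_rot: [-180.0, 0.0, 73.7]
wrist_force: [0.6, 0.3, 0.7]
opening: -0.0
grip_force: 0.0
```

Tracking is accurate, so I continue.

Emit:
carry_out --pt "-1 -19 14 -1 0 0 8.2" --pt "-1 -17 16.5 0 0 0 8.2" --pt "-1 -14.5 19 0 0 0 8.2" --pt "-1 -11.5 20.5 0 0 0 8.2" --pt "-1 -8.5 22 0 0 0 8.2"

```text
time: 1.6
position: [0.3763, 0.2377, 0.2591]
eef_rot: [-180.0, 0.0, 32.7]
wrist_force: [0.2, 0.3, -0.0]
opening: 0.0
grip_force: 0.0
```

Emit:
carry_out --pt "-1 -5 23 0 0 0 8.2" --pt "-1 -2 23.5 0 0 0 8.2" --pt "-1 1.5 23.5 0 0 0 8.2" --pt "-1 -2 0.5 6.5 0 7.5 0" --pt "-1 -2.5 0.5 6.5 0 7.5 0"

```text
time: 2.1
position: [0.3984, 0.1705, 0.246]
eef_rot: [-179.9, -15.3, 8.2]
wrist_force: [-0.2, -0.8, -1.2]
opening: 0.0003
grip_force: 0.0
```

Emit:
carry_out --pt "-1 -3.5 0.5 6 0 7.5 0" --pt "-1 -4 0.5 5.5 0 7.5 0" --pt "-1 -5 0.5 5 0 7.5 0" --pt "-1 -5.5 0.5 4 0 7.5 0"

```text
time: 2.5
position: [0.3995, 0.1646, 0.2405]
eef_rot: [179.7, -32.4, 8.0]
wrist_force: [0.3, 0.6, 0.2]
opening: -0.0002
grip_force: 0.0
```

```bash
python3 - <<'E'
from h import *
import cv2
st(); w=cams.read_camera("wrist")[:,:,::-1]; cv2.imwrite("pics/w1.png",w); st()
c=np.array([.4563,.1742,.082]); print("ring pred px",proj("wrist",c))
E
```

```text
2.5 [0.3995 0.1646 0.2405] [179.7 -32.4   8. ] [0.3 0.6 0.2] [ -40.1   -9.5   -2.5  139.1   38.9   28.6 -155.7] -0.0002
2.55 [0.4003 0.1625 0.2408] [179.7 -32.5   7.7] [-1.8  2.2 -0. ] [ -39.1   -9.5   -3.2  139.1   38.9   28.5 -155.8] -0.0
ring pred px (np.float64(245.91536077900753), np.float64(216.0629123127992))
```

View pics/w1.png

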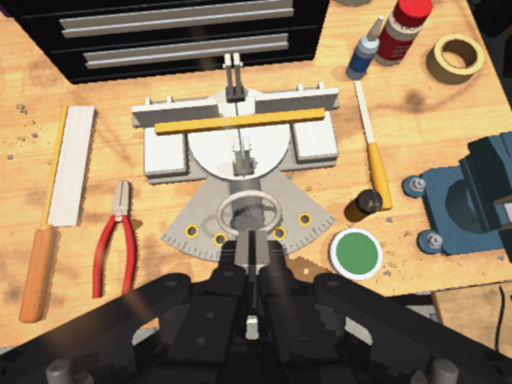

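The wrist picture shows the ring centred at about (250,213), within 4 px of the prediction at (246,216). Saw and pliers are at left, vial and tin at right. The tilt came up short because of the wrist posture (j7 is near its limit), so I'll use a heading closer to the arm's own azimuth.

```bash
python3 - <<'E'
from h import *
st(); plan([.405,.158,.22],tgt(47,18),5)
E
```

```text
2.55 [0.4003 0.1625 0.2408] [179.7 -32.5   7.7] [-1.8  2.2 -0. ] [ -39.1   -9.5   -3.2  139.1   38.9   28.5 -155.8] -0.0
[-1, -1.5, 1.0, 4.0, 1.3, 2.1, -1.6]
[-1, -1.7, 1.0, 3.9, 1.3, 2.1, -1.6]
[-1, -1.9, 1.1, 3.8, 1.3, 2.1, -1.6]
[-1, -2.1, 1.1, 3.7, 1.3, 2.1, -1.6]
[-1, -2.2, 1.1, 3.6, 1.3, 2.1, -1.6]
```

Emit:
carry_out --pt "-1 -1.5 1 4 1.3 2.1 -1.6" --pt "-1 -1.5 1 4 1.3 2.1 -1.6" --pt "-1 -2 1 4 1.3 2.1 -1.6" --pt "-1 -2 1 3.5 1.3 2.1 -1.6" --pt "-1 -2 1 3.5 1.3 2.1 -1.6"

```text
time: 3.05
position: [0.4066, 0.1596, 0.2323]
eef_rot: [-179.8, -39.8, 14.2]
wrist_force: [0.1, 0.6, 0.8]
opening: 0.0001
grip_force: 0.0
```

```bash
python3 - <<'E'
from h import *
st(); plan([.42,.163,.17],tgt(45,18),5)
E
```

```text
3.05 [0.4066 0.1596 0.2323] [-179.8  -39.8   14.2] [0.1 0.6 0.8] [  -6.    -9.5  -29.5  144.1   54.7   11.5 -163.4] 0.0001
[-1, -5.8, 0.0, 11.3, 0.5, 1.0, -0.6]
[-1, -6.1, 0.1, 11.2, 0.5, 1.0, -0.6]
[-1, -6.3, 0.1, 11.1, 0.5, 1.0, -0.6]
[-1, -6.5, 0.1, 11.0, 0.5, 1.0, -0.6]
[-1, -6.7, 0.2, 10.9, 0.5, 1.0, -0.6]
```

The posture is limited because j6 is nearly straight and j7 is at its end. The shallow slant needs the other wrist branch (j5 towards 120–180). I'll unroll the tool about its own axis to free j7.

Emit:
carry_out --pt "-1 0 0 0 0 0 -8.5" --pt "-1 0 0 0 0 0 -8.5" --pt "-1 0 0 0 0 0 -8.5" --pt "-1 0 0 0 0 0 -8.5" --pt "-1 0 0 0 0 0 -8.5"

```text
time: 3.55
position: [0.4069, 0.1591, 0.2324]
eef_rot: [150.6, -28.1, 64.5]
wrist_force: [0.1, -0.2, 0.5]
opening: -0.0001
grip_force: 0.0
```

Emit:
carry_out --pt "-1 0 0 0 0 0 -8.5" --pt "-1 0 0 0 0 0 -8.5" --pt "-1 0 0 0 0 0 -8.5" --pt "-1 0 0 0 0 0 -8.5" --pt "-1 0 0 0 0 0 -8.5"

```text
time: 4.05
position: [0.4067, 0.1593, 0.2324]
eef_rot: [140.3, -3.1, 100.6]
wrist_force: [-0.5, 0.4, -0.7]
opening: 0.0002
grip_force: 0.0
```

```bash
python3 - <<'E'
from h import *
st();print(rot(env.get_obs()['eef_rot']).round(2))
E
```

```text
4.05 [0.4067 0.1593 0.2324] [140.3  -3.1 100.6] [-0.5  0.4 -0.7] [-20.9  -9.6 -16.8 144.8  59.6  14.3 -83.5] 0.0002
[[-0.18  0.76  0.62]
 [ 0.98  0.11  0.16]
 [ 0.05  0.64 -0.77]]
```

```bash
cat >> h.py <<'E'
def tgtd(down,psi): return tgt(down,psi)@np.diag([-1,-1,1.])
E
python3 - <<'E'
from h import *
P,M=plan([.42,.17,.20],tgtd(45,3),15)
E
```

```text
[-1, 0.4, -0.6, 2.3, 0.1, -0.7, -5.7]
[-1, 0.5, -0.6, 2.3, 0.1, -0.7, -5.7]
[-1, 0.6, -0.5, 2.3, 0.1, -0.7, -5.7]
[-1, 0.7, -0.4, 2.3, 0.1, -0.7, -5.7]
[-1, 0.7, -0.4, 2.3, 0.1, -0.7, -5.7]
[-1, 0.8, -0.3, 2.3, 0.1, -0.7, -5.7]
[-1, 0.8, -0.2, 2.3, 0.1, -0.7, -5.7]
[-1, 0.9, -0.1, 2.3, 0.1, -0.7, -5.7]
[-1, 0.9, -0.0, 2.3, 0.1, -0.7, -5.7]
[-1, 0.9, 0.1, 2.2, 0.1, -0.7, -5.7]
[-1, 1.0, 0.2, 2.2, 0.1, -0.7, -5.7]
[-1, 1.0, 0.3, 2.2, 0.1, -0.7, -5.7]
[-1, 1.0, 0.4, 2.2, 0.1, -0.7, -5.7]
[-1, 0.9, 0.5, 2.2, 0.1, -0.7, -5.7]
[-1, 0.9, 0.6, 2.2, 0.1, -0.7, -5.7]
```

Emit:
carry_out --pt "-1 0.5 -0.5 2.3 0 -0.7 -5.7" --pt "-1 0.5 -0.5 2.3 0 -0.7 -5.7" --pt "-1 0.5 -0.5 2.3 0 -0.7 -5.7" --pt "-1 0.7 -0.4 2.3 0 -0.7 -5.7" --pt "-1 0.7 -0.4 2.3 0 -0.7 -5.7"

```text
time: 4.55
position: [0.4115, 0.1631, 0.2219]
eef_rot: [142.9, 17.5, 120.7]
wrist_force: [0.2, -0.7, 1.2]
opening: 0.0002
grip_force: 0.0
```

Emit:
carry_out --pt "-1 0.8 -0.3 2.3 0 -0.7 -5.7" --pt "-1 0.8 -0.2 2.3 0 -0.7 -5.7" --pt "-1 0.9 0 2.3 0 -0.7 -5.7" --pt "-1 0.9 0 2.3 0 -0.7 -5.7" --pt "-1 0.9 0 2.3 0 -0.7 -5.7"

```text
time: 5.05
position: [0.4162, 0.167, 0.2111]
eef_rot: [154.4, 35.7, 145.9]
wrist_force: [-0.9, 1.0, 0.4]
opening: -0.0002
grip_force: 0.0
```

Emit:
carry_out --pt "-1 1 0.2 2.3 0 -0.7 -5.7" --pt "-1 1 0.3 2.3 0 -0.7 -5.7" --pt "-1 1 0.4 2.3 0 -0.7 -5.7" --pt "-1 1 0.5 2.3 0 -0.7 -5.7" --pt "-1 1 0.6 2.3 0 -0.7 -5.7"

```text
time: 5.55
position: [0.4199, 0.1693, 0.1973]
eef_rot: [176.2, 45.4, 178.0]
wrist_force: [0.5, -1.3, -2.5]
opening: 0.0002
grip_force: 0.0
```

```bash
python3 - <<'E'
from h import *
st();print(rot(env.get_obs()['eef_rot']).round(2))
plan([.42,.165,.14],tgtd(42,3),10)
E
```

```text
5.55 [0.4199 0.1693 0.1973] [176.2  45.4 178. ] [ 0.5 -1.3 -2.5] [ 23.8   8.9 -76.1 145.4  96.2  39.8 -44.2] 0.0002
[[-0.7  -0.01  0.71]
 [ 0.02  1.    0.04]
 [-0.71  0.05 -0.7 ]]
[-1, 4.1, -0.7, 4.0, 0.0, -0.2, -0.4]
[-1, 4.1, -0.7, 4.0, 0.0, -0.2, -0.4]
[-1, 4.1, -0.6, 4.0, 0.0, -0.2, -0.4]
[-1, 4.1, -0.6, 4.0, 0.0, -0.2, -0.4]
[-1, 4.1, -0.6, 3.9, 0.0, -0.2, -0.4]
[-1, 4.2, -0.6, 3.9, 0.0, -0.2, -0.4]
[-1, 4.2, -0.5, 3.9, 0.0, -0.2, -0.4]
[-1, 4.2, -0.5, 3.9, 0.0, -0.2, -0.4]
[-1, 4.2, -0.5, 3.9, 0.0, -0.2, -0.4]
[-1, 4.2, -0.5, 3.8, 0.0, -0.2, -0.4]
```

The 45° slant is reached with the x axis down, and tracking still holds. Now I descend in stages while watching the joints.

Emit:
carry_out --pt "-1 3 0 4 0 0 0" --pt "-1 3 0 4 0 0 0" --pt "-1 3 0 4 0 0 0" --pt "-1 3 0 4 0 0 0" --pt "-1 3 0 4 0 0 0"

```text
time: 6.05
position: [0.4274, 0.1735, 0.1737]
eef_rot: [176.3, 44.9, 177.7]
wrist_force: [-0.5, -0.3, 0.4]
opening: 0.0005
grip_force: 0.0
```

```bash
python3 - <<'E'
from h import *
import cv2
st();
a=cams.read_camera("scene")[:,:,::-1]; cv2.imwrite("pics/s2.png",a)
plan([.424,.172,.116],tgtd(43,3),8)
E
```

```text
6.05 [0.4274 0.1735 0.1737] [176.3  44.9 177.7] [-0.5 -0.3  0.4] [ 23.5  25.5 -83.7 145.4  98.8  57.8 -44.8] 0.0005
[-1, 5.3, -0.5, 4.7, -0.0, -0.3, -0.5]
[-1, 5.4, -0.5, 4.7, -0.0, -0.3, -0.5]
[-1, 5.4, -0.4, 4.7, -0.0, -0.3, -0.5]
[-1, 5.4, -0.4, 4.7, -0.0, -0.3, -0.5]
[-1, 5.4, -0.3, 4.6, -0.0, -0.3, -0.5]
[-1, 5.5, -0.3, 4.6, -0.0, -0.3, -0.5]
[-1, 5.5, -0.2, 4.6, -0.0, -0.3, -0.5]
[-1, 5.5, -0.2, 4.6, -0.0, -0.3, -0.5]
```

View pics/s2.png

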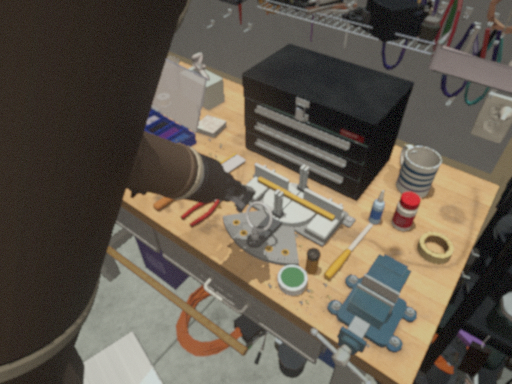

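The scene view shows the gripper slanting towards the ring at about (245,195), clear of everything. But j3 and j4 sit at their limits, so I'll fit a kinematic model to the logged joint/pose pairs to choose a better posture.

```bash
cat > kin.py <<'E'
import numpy as np, itertools
from scipy.spatial.transform import Rotation as R
from scipy.optimize import least_squares
from h import rot,env
D=[([-69.91388933,23.59658376,-0.72806551,91.49965328,0.32347434,64.99260271,-4.7081731],[0.2540189,0.5705717,0.24752185],[-179.913621,.00862711,156.010106]),
([-40.1,-9.5,-2.5,139.1,38.9,28.6,-155.7],[.3995,.1646,.2405],[179.7,-32.4,8.]),
([-39.1,-9.5,-3.2,139.1,38.9,28.5,-155.8],[.4003,.1625,.2408],[179.7,-32.5,7.7]),
([-6.,-9.5,-29.5,144.1,54.7,11.5,-163.4],[.4066,.1596,.2323],[-179.8,-39.8,14.2]),
([-20.9,-9.6,-16.8,144.8,59.6,14.3,-83.5],[.4067,.1593,.2324],[140.3,-3.1,100.6]),
([23.8,8.9,-76.1,145.4,96.2,39.8,-44.2],[.4199,.1693,.1973],[176.2,45.4,178.]),
([23.5,25.5,-83.7,145.4,98.8,57.8,-44.8],[.4274,.1735,.1737],[176.3,44.9,177.7])]
def fk(p,s,q,full=False):
    b,c,d1,d3,d5,d7,a2,a3,a4,a6,bx,by=p; q=np.radians(q)
    P=np.array([bx,by,0.]);M=np.eye(3);pts=[]
    for k,(ax,t,off) in enumerate([('z',b+s[0]*q[0],(a2,0,d1)),('y',q[1],(0,0,d3)),('z',s[1]*q[2],(a3,0,0)),('y',q[3],(a4,0,d5)),('z',s[2]*q[4],(0,0,0)),('y',q[5],(a6,0,d7)),('z',s[3]*q[6]+c,(0,0,0))]):
        M=M@R.from_euler(ax,t).as_matrix();P=P+M@np.array(off);pts.append(P)
    return (P,M,pts) if full else (P,M)
def fit():
    best=None
    for s in itertools.product([1,-1],repeat=4):
        def f(p):
            e=[]
            for q,x,r in D:
                P,M=fk(p,s,q);e+=list((P-x)*5)+list((R.from_matrix(M.T@rot(r)).as_rotvec()))
            return e+list(np.array(p[6:])*.02)
        for b in (0,2.,-2.):
            r=least_squares(f,[b,0,.3,.35,.35,.25,0,0,0,0,0,0])
            if best is None or r.cost<best[0]: best=(r.cost,s,r.x,np.array(f(r.x)))
    return best
if __name__=="__main__":
    c,s,p,e=fit(); print(c,s,p.round(4)); print(e[:42].reshape(7,6).round(3)*[200,200,200,57,57,57])
    np.savez("kin.npz",s=s,p=p)
E
python3 kin.py
```

```text
0.0018331879638066333 (-1, -1, -1, -1) [ 6.2869e+00  1.5740e+00  2.9050e-01  5.5340e-01  4.8300e-01  3.1140e-01
 -5.8000e-03  8.3000e-03  3.4300e-02 -1.0000e-02  3.8300e-02 -4.8100e-02]
[[ 1.2    0.2   -0.6    0.     0.     0.057]
 [-3.2   -1.6    2.    -0.228  0.     0.057]
 [-2.8   -1.     2.    -0.228  0.    -0.   ]
 [ 6.6    3.4   -0.8   -0.171 -0.114  0.   ]
 [-2.8    0.2   -1.6   -0.057 -0.228  0.057]
 [ 3.6   -0.2   -4.2    0.171  0.057 -0.057]
 [-2.4   -0.8    3.2    0.171  0.    -0.057]]
```

The orientation model fits to about 0.2° (min wrist–shoulder distance is the constraint). I'll refine the offsets linearly and scan heading and slant for poses with joint margin.

```bash
cat > kin2.py <<'E'
import numpy as np
from kin import D,R,rot,least_squares,env
AX='zyzyzyz';SG=np.array([-1,1,-1,1,-1,1,-1.])
LO=np.array([-169.25,-16.82,-84.01,7.8,-59.2,7.22,-163.78]);HI=np.array([169.25,113.86,82.57,145.47,239.2,106.19,163.78])
def rots(q):
    M=np.eye(3);out=[]
    for k in range(7):
        M=M@R.from_euler(AX[k],SG[k]*q[k],degrees=True).as_matrix()
        out.append(M)
    return out
def solve():
    A=[];y=[]
    for q,x,r in D:
        Ms=rots(q);A.append(np.hstack(Ms[:6]));y.append(x)
    A=np.vstack(A);y=np.hstack(y)
    x0=np.zeros(18);x0[2]=.2905;x0[5]=.55;x0[11]=.483;x0[17]=.31
    lam=1e-3
    return x0+np.linalg.solve(A.T@A+lam*np.eye(18),A.T@(y-A@x0)),A,y
OFF,A_,y_=solve()
def fk(q):
    Ms=rots(q);return sum(Ms[k]@OFF[3*k:3*k+3] for k in range(6)),Ms[6]@R.from_euler('z',90,degrees=True).as_matrix()
def ik(P,M,q0,m=4,w=.002):
    f=lambda q:np.r_[(fk(q)[0]-P)*20,R.from_matrix(fk(q)[1].T@M).as_rotvec()*3,w*(q-q0)/10]
    r=least_squares(f,np.clip(q0,LO+m+.1,HI-m-.1),bounds=(LO+m,HI-m));q=r.x
    p,Mq=fk(q);return q,np.linalg.norm(p-P)*1e3,np.degrees(R.from_matrix(Mq.T@M).magnitude())
E
python3 - <<'E'
from kin2 import *
from h import tgtd,tgt
print(OFF.reshape(6,3).round(3)); print(((A_@OFF-y_)*1e3).reshape(7,3).round(1))
ring=np.array([.4563,.1742,.082]);q0=np.array([23.5,25.5,-83.7,145.4,98.8,57.8,-44.8])
for down in (35,40,45,50):
  for psi in (10,0,-10,-20,-30):
    M=tgtd(down,psi); res=[]
    for d in(-.045,.013):   # TCP along z relative to ring centre
        best=min((ik(ring+d*M[:,2],M,g) for g in(q0,np.array([0,20,-30,130,120,50,-40.]),np.array([-30,20,20,130,90,50,-40.]))),key=lambda t:t[1]+t[2])
        res.append((round(best[1],1),round(best[2],1),best[0].round().astype(int).tolist()))
    print(down,psi,res)
E
```

```text
[[-0.001 -0.015  0.283]
 [ 0.002 -0.015  0.542]
 [-0.002 -0.009 -0.008]
 [-0.001 -0.009  0.469]
 [ 0.    -0.001 -0.014]
 [ 0.001 -0.001  0.333]]
[[ 0.  -0.   0. ]
 [ 0.  -0.  -0.1]
 [ 0.   0.2 -0. ]
 [ 0.1 -0.   0.4]
 [-0.2 -0.2 -0.4]
 [ 0.1  0.3  0.3]
 [-0.1 -0.2 -0.2]]
35 10 [(np.float64(22.3), np.float64(18.4), [10, 46, -80, 141, 97, 81, -39]), (np.float64(17.5), np.float64(12.9), [14, 62, -80, 141, 115, 92, -35])]
35 0 [(np.float64(15.1), np.float64(12.5), [-1, 56, -80, 141, 98, 102, -54]), (np.float64(10.9), np.float64(8.2), [5, 63, -76, 141, 114, 102, -50])]
35 -10 [(np.float64(6.8), np.float64(5.7), [-8, 54, -73, 141, 96, 102, -67]), (np.float64(3.4), np.float64(2.6), [-2, 59, -68, 141, 110, 102, -63])]
35 -20 [(np.float64(0.0), np.float64(0.0), [-34, 35, -40, 141, 89, 77, -79]), (np.float64(0.0), np.float64(0.0), [-28, 41, -37, 140, 99, 77, -79])]
35 -30 [(np.float64(0.0), np.float64(0.0), [-65, 31, -4, 136, 75, 59, -75]), (np.float64(0.0), np.float64(0.0), [-59, 36, -2, 136, 84, 57, -80])]
40 10 [(np.float64(17.6), np.float64(14.7), [17, 40, -80, 141, 97, 68, -32]), (np.floa
[... 1410 characters left out ...]
oat64(6.3), [26, 34, -80, 141, 96, 53, -25]), (np.float64(3.9), np.float64(3.0), [24, 53, -80, 141, 111, 69, -28])]
50 0 [(np.float64(3.9), np.float64(3.3), [17, 39, -80, 141, 95, 67, -39]), (np.float64(0.6), np.float64(0.5), [18, 56, -80, 141, 109, 80, -39])]
50 -10 [(np.float64(0.0), np.float64(0.0), [7, 36, -73, 141, 92, 70, -51]), (np.float64(0.0), np.float64(0.0), [-13, 30, -41, 140, 102, 53, -60])]
50 -20 [(np.float64(0.0), np.float64(0.0), [-53, 18, -4, 139, 77, 41, -55]), (np.float64(0.0), np.float64(0.0), [-17, 32, -40, 136, 92, 57, -62])]
50 -30 [(np.float64(0.0), np.float64(0.0), [-54, 21, -4, 134, 66, 46, -54]), (np.float64(0.0), np.float64(0.0), [-51, 27, -2, 134, 77, 42, -62])]
```

The refined model fits to about 0.4 mm. A heading of −20° with a 42° slant, rolled so the finger's narrow side is horizontal, has joint margin and passes about 28° off the ring normal.

```bash
cat >> h.py <<'E'
def tgtr(down,psi): return tgt(down,psi)@np.array([[0,-1,0],[1,0,0],[0,0,1.]])
E
python3 - <<'E'
from h import *
from kin2 import *
q0=np.array([23.5,25.5,-83.7,145.4,98.8,57.8,-44.8])
ring=np.array([.4563,.1742,.082]); M=tgtr(42,-20); n2=np.array([.453,.206,.096])
for P in([.41,.19,.17],ring-.05*M[:,2],ring+.013*M[:,2],n2+.013*M[:,2]): print(np.round(P,4),ik(np.array(P),M,q0+[0,0,20,0,0,0,90]))
plan([.41,.19,.17],M)
E
```

```text
[0.41 0.19 0.17] (array([ -8.12584536,  29.2598561 , -67.7083775 , 137.51540279,
        80.26239287,  78.13362904,  29.81434551]), np.float64(0.0012259469738877889), np.float64(0.0013220719976174114))
[0.4214 0.1869 0.1155] (array([-12.32632098,  38.1004489 , -61.9329057 , 138.90802738,
        88.02511848,  81.09073827,  22.09150102]), np.float64(0.001420219385399971), np.float64(0.001561374549982672))
[0.4654 0.1709 0.0733] (array([ -8.703787  ,  44.98781563, -57.20955199, 137.70959597,
        98.36431886,  81.50573615,  21.89241023]), np.float64(0.001328580601245886), np.float64(0.001511094225228319))
[0.4621 0.2027 0.0873] (array([-11.82409278,  43.73222439, -58.05602466, 134.75441244,
        94.33237622,  81.8248907 ,  23.74140783]), np.float64(0.0012568473362883433), np.float64(0.0014456262311290681))
[-1, 1.5, 1.6, -0.9, 1.5, 1.0, -7.7]
[-1, 1.3, 1.8, -1.0, 1.5, 1.0, -7.7]
[-1, 1.1, 1.9, -1.0, 1.5, 1.0, -7.7]
[-1, 0.8, 2.0, -1.0, 1.5, 1.0, -7.7]
[-1, 0.5, 2.1, -1.1, 1.5, 1.0, -7.7]
[-1, 0.3, 2.1, -1.1, 1.5, 1.0, -7.7]
[-1, 0.0, 2.1, -1.2, 1.5, 1.0, -7.7]
[-1, -0.3, 2.1, -1.2, 1.5, 1.0, -7.7]
[-1, -0.5, 2.0, -1.3, 1.5, 1.0, -7.7]
[-1, -0.7, 1.9, -1.4, 1.5, 1.0, -7.7]
```

Emit:
carry_out --pt "-1 1.5 1.6 -1 1.5 1 -7.7" --pt "-1 1.3 1.8 -1 1.5 1 -7.7" --pt "-1 1 2 -1 1.5 1 -7.7" --pt "-1 0.8 2 -1 1.5 1 -7.7" --pt "-1 0.5 2 -1 1.5 1 -7.7"

```text
time: 6.6
position: [0.4186, 0.1819, 0.1731]
eef_rot: [-147.0, 29.3, -136.4]
wrist_force: [0.3, 0.8, 0.1]
opening: 0.0004
grip_force: 0.0
```

Emit:
carry_out --pt "-1 0.3 2 -1 1.5 1 -7.7" --pt "-1 0 2 -1.2 1.5 1 -7.7" --pt "-1 -0.3 2 -1.2 1.5 1 -7.7" --pt "-1 -0.5 2 -1.3 1.5 1 -7.7" --pt "-1 -0.7 2 -1.4 1.5 1 -7.7"

```text
time: 7.1
position: [0.4099, 0.1902, 0.1715]
eef_rot: [-132.1, -0.0, -109.8]
wrist_force: [0.6, 0.1, -0.7]
opening: 0.0001
grip_force: 0.0
```

```bash
python3 - <<'E'
from h import *
st(); print(rot(env.get_obs()['eef_rot']).round(2)); M=tgtr(42,-20); ring=np.array([.4563,.1742,.082])
plan(ring-.05*M[:,2],M,8)
E
```

```text
7.1 [0.4099 0.1902 0.1715] [-132.1   -0.  -109.8] [ 0.6  0.1 -0.7] [ -6.3  30.6 -70.4 137.4  80.6  79.9  30.1] 0.0001
[[-0.34 -0.63  0.7 ]
 [-0.94  0.23 -0.25]
 [ 0.   -0.74 -0.67]]
[-1, -0.1, 4.2, 5.8, 0.0, 0.0, 0.0]
[-1, -0.1, 4.2, 5.8, 0.0, 0.0, 0.0]
[-1, -0.1, 4.2, 5.8, 0.0, 0.0, 0.0]
[-1, -0.1, 4.2, 5.8, 0.0, 0.0, 0.0]
[-1, -0.1, 4.2, 5.8, 0.0, 0.0, 0.0]
[-1, -0.1, 4.2, 5.8, 0.0, 0.0, 0.0]
[-1, -0.1, 4.2, 5.8, 0.0, 0.0, 0.0]
[-1, -0.1, 4.2, 5.8, 0.0, 0.0, 0.0]
```

Emit:
carry_out --pt "-1 0 7 9 0 0 0" --pt "-1 0 7 9 0 0 0" --pt "-1 0 7 9 0 0 0" --pt "-1 0 7 9 0 0 0" --pt "-1 0 5 9 0 0 0"

```text
time: 7.6
position: [0.4206, 0.1864, 0.1158]
eef_rot: [-132.2, 0.3, -109.9]
wrist_force: [0.0, 0.7, -0.3]
opening: 0.0001
grip_force: 0.0
```

```bash
python3 - <<'E'
from h import *
import cv2
st(); w=cams.read_camera("wrist")[:,:,::-1]; t=cams.read_camera("top")[:,:,::-1]
M=rot(env.get_obs()['eef_rot']); P=env.get_obs()['position']; ring=np.array([.4563,.1742,.082])
print("ring in tool mm",(M.T@(ring-P)*1e3).round(1)); print("ring px",np.round(proj("wrist",ring),1),"tip px",np.round(proj("wrist",P+.017*M[:,2]),1))
t=cv2.resize(t[150:246,220:348],(512,384),interpolation=cv2.INTER_CUBIC)
cv2.imwrite("pics/wt3.png",cv2.resize(np.hstack([w,t]),(800,300)))
cv2.imwrite("pics/w3.png",w)
E
```

```text
7.6 [0.4206 0.1864 0.1158] [-132.2    0.3 -109.9] [ 0.   0.7 -0.3] [-11.   39.1 -63.8 139.1  88.4  82.3  22. ] 0.0001
ring in tool mm [-1.1 -0.7 50.3]
ring px [250.9 226.3] tip px [252.2 249.2]
```

View pics/wt3.png

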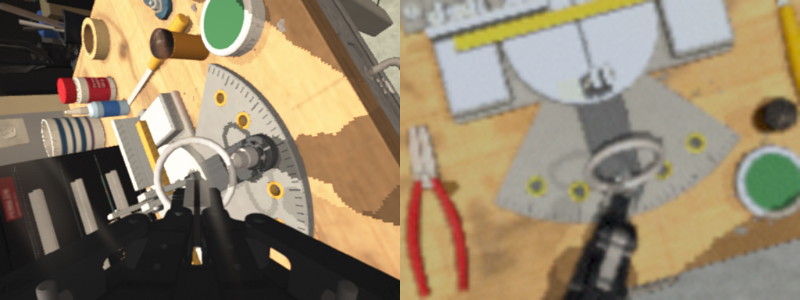

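The wrist view shows the ring centred near (251,224) full-scale, where it was predicted, and the finger axis points through it. In the top crop the finger lies just in front of the ring. Inserting now.

Emit:
carry_out --pt "-1 -0.3 -0.2 10 0 0 0" --pt "-1 -0.3 -0.2 10 0 0 0" --pt "-1 -0.3 -0.2 10 0 0 0"

```text
time: 8.0
position: [0.443, 0.1795, 0.0969]
eef_rot: [-132.2, 0.3, -110.0]
wrist_force: [-0.9, -0.4, 0.3]
opening: -0.0
grip_force: 0.0
```

Emit:
carry_out --pt "-1 0 0 10 0 0 0" --pt "-1 0 0 10 0 0 0" --pt "-1 0 0 10 0 0 0" --pt "-1 0 0 5 0 0 0" --pt "-1 0 0 0 0 0 0"

```text
time: 8.5
position: [0.4667, 0.1707, 0.0731]
eef_rot: [-132.2, 0.3, -110.0]
wrist_force: [0.5, -0.4, 0.1]
opening: -0.0001
grip_force: 0.0
```

```bash
python3 - <<'E'
from h import *
import cv2
w=cams.read_camera("wrist")[:,:,::-1]; st()
M=rot(env.get_obs()['eef_rot']); P=env.get_obs()['position']; ring=np.array([.4563,.1742,.082])
print("ring in tool mm",(M.T@(ring-P)*1e3).round(1)); print("up in tool",M.T@[0,0,1],"left",M.T@[0,1,0],"fwd",M.T@[1,0,0])
cv2.imwrite("pics/w4.png",w)
E
```

```text
8.55 [0.4665 0.171  0.0734] [-132.2    0.3 -110. ] [ 0.1 -0.6 -0.7] [ -8.3  45.  -57.4 137.7  98.6  81.2  21.9] -0.0002
ring in tool mm [  0.4   0.8 -13.7]
up in tool [-0.00531586 -0.74058824 -0.67193809] left [-0.93996897  0.23298483 -0.24935197] fwd [-0.34121852 -0.63027544  0.69736848]
```

View pics/w4.png

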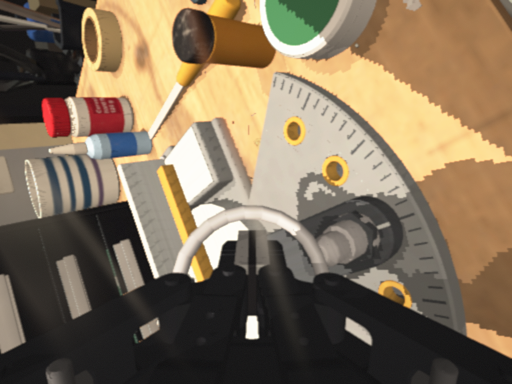

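The finger is through the ring, which encircles it with its top arc at (250,215), and there is no contact force. Now I lift straight up in small steps.

Emit:
carry_out --pt "-1 0 -1.5 -1.3 0 0 0" --pt "-1 0 -1.5 -1.3 0 0 0" --pt "-1 0 -1.5 -1.3 0 0 0" --pt "-1 0 -1.5 -1.3 0 0 0"

```text
time: 8.95
position: [0.4667, 0.1713, 0.0821]
eef_rot: [-132.2, 0.3, -109.9]
wrist_force: [-0.6, -0.0, -0.3]
opening: 0.0004
grip_force: 0.0
```

Emit:
carry_out --pt "-1 0 -1.5 -1.3 0 0 0" --pt "-1 0 -1.5 -1.3 0 0 0"

```text
time: 9.15
position: [0.4668, 0.1711, 0.0859]
eef_rot: [-132.2, 0.3, -109.9]
wrist_force: [-0.4, -0.2, 0.8]
opening: -0.0001
grip_force: 0.0
```

Emit:
carry_out --pt "-1 0 -1.5 -1.3 0 0 0" --pt "-1 0 -1.5 -1.3 0 0 0"

```text
time: 9.35
position: [0.4662, 0.1708, 0.0889]
eef_rot: [-132.3, 0.3, -109.9]
wrist_force: [0.1, 0.2, -5.4]
opening: -0.0001
grip_force: 2.3
```

Contact came at z ≈ 0.088 (−5.4 N, the spring preload). I lift about 13 mm more.

Emit:
carry_out --pt "-1 0 -1.5 -1.3 0 0 0" --pt "-1 0 -1.5 -1.3 0 0 0" --pt "-1 0 -1.5 -1.3 0 0 0"

```text
time: 9.65
position: [0.4664, 0.1709, 0.0951]
eef_rot: [-132.3, 0.3, -109.9]
wrist_force: [-3.6, 0.3, -7.4]
opening: 0.0003
grip_force: 3.3
```

Emit:
carry_out --pt "-1 0 -1.5 -1.3 0 0 0" --pt "-1 0 -1.5 -1.3 0 0 0" --pt "-1 0 -1.5 -1.3 0 0 0" --pt "-1 0 0 0 0 0 0"

```text
time: 10.05
position: [0.4667, 0.1708, 0.1015]
eef_rot: [-132.2, 0.3, -109.9]
wrist_force: [-6.4, 1.2, -7.3]
opening: 0.0001
grip_force: 4.3
```

```bash
python3 - <<'E'
from h import *
import cv2
w=cams.read_camera("wrist")[:,:,::-1];a=cams.read_camera("scene")[:,:,::-1]; st()
a=cv2.resize(a[170:266,200:328],(512,384),interpolation=cv2.INTER_CUBIC)
cv2.imwrite("pics/w5.png",cv2.resize(np.hstack([w,a]),(800,300)))
M=rot(env.get_obs()['eef_rot']);pv=np.array([.5733,.2037]);P=env.get_obs()['position']
# TCP swing by angle about pivot (world z, front goes left => clockwise = negative)
for t in (4,8,12,15):
    r=rot([0,0,-t])[:2,:2]@np.array(P[:2]-pv)+pv-P[:2]; print(t,(r*1e3).round(1),"tool",(M.T@np.r_[r,0]*1e3).round(1))
E
```

```text
10.15 [0.4667 0.1708 0.1014] [-132.2    0.3 -109.9] [-6.4  0.5 -6.8] [ -6.1  40.8 -60.  137.3  95.4  79.4  25.6] -0.0001
4 [-2.   7.5] tool [-6.4  3.  -3.3]
8 [-3.5 15.1] tool [-13.    5.8  -6.2]
12 [-4.5 22.9] tool [-20.    8.2  -8.8]
15 [-4.9 28.7] tool [-25.3   9.8 -10.5]
```

View pics/w5.png

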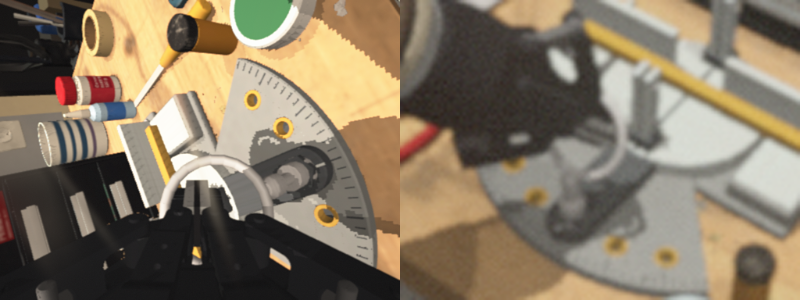

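The pin is lifted (about 13 mm of rise, 7 N), with the ring hanging on the finger near (215,195) in the left half. Now I swing the arm left along its arc.

Emit:
carry_out --pt "-1 -2.1 1 -1.1 0 0 0" --pt "-1 -2.1 1 -1.1 0 0 0" --pt "-1 -2.1 1 -1.1 0 0 0"

```text
time: 10.45
position: [0.4649, 0.1775, 0.1014]
eef_rot: [-132.2, 0.3, -110.0]
wrist_force: [-3.4, -3.4, -7.1]
opening: -0.0002
grip_force: 3.6
```

Emit:
carry_out --pt "-1 -2.2 0.9 -1 0 0 0" --pt "-1 -2.2 0.9 -1 0 0 0" --pt "-1 -2.2 0.9 -1 0 0 0" --pt "-1 0 0 0 0 0 0"

```text
time: 10.85
position: [0.4633, 0.186, 0.1014]
eef_rot: [-132.2, 0.3, -109.9]
wrist_force: [-3.4, -2.4, -7.3]
opening: -0.0002
grip_force: 3.8
```

```bash
python3 - <<'E'
from h import *
import cv2
a=cams.read_camera("scene")[:,:,::-1];t=cams.read_camera("top")[:,:,::-1]; st()
cv2.imwrite("pics/s6.png",a);cv2.imwrite("pics/t6.png",t)
a=cv2.resize(a[170:266,200:328],(512,384),interpolation=cv2.INTER_CUBIC)
t=cv2.resize(t[150:246,220:348],(512,384),interpolation=cv2.INTER_CUBIC)
cv2.imwrite("pics/c6.png",cv2.resize(np.hstack([a,t]),(800,300)))
E
```

```text
10.95 [0.4633 0.186  0.1014] [-132.2    0.3 -109.9] [-4.5 -1.9 -6.9] [ -8.2  41.4 -60.2 136.2  94.2  80.5  25.4] -0.0002
```

View pics/c6.png

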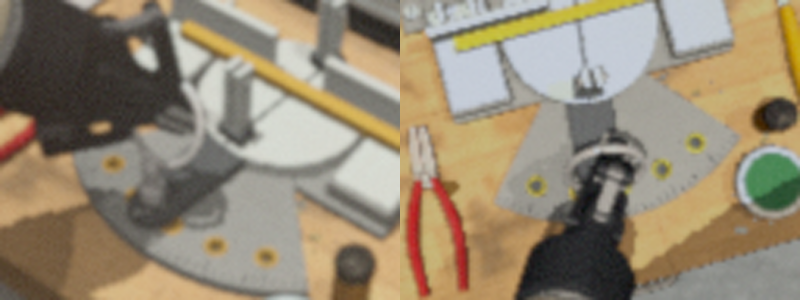

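The scene crop (left) shows the sleeve at about (150,205) between the middle bush, re-appearing at (175,228), and the next one, which it hides. The arm is roughly halfway. I'll lower the finger so the pin rides on the quadrant, then push sideways until it snaps in.

Emit:
carry_out --pt "-1 0 2.2 2 0 0 0" --pt "-1 0 2.2 2 0 0 0" --pt "-1 0 0 0 0 0 0"

```text
time: 11.25
position: [0.4643, 0.1866, 0.0963]
eef_rot: [-132.1, 0.4, -109.9]
wrist_force: [-1.9, -0.8, -1.8]
opening: -0.0
grip_force: 1.1
```

Emit:
carry_out --pt "-1 0 3 2.7 0 0 0" --pt "-1 0 3 2.7 0 0 0" --pt "-1 0 3 2.7 0 0 0" --pt "-1 0 3 2.7 0 0 0" --pt "-1 0 0 0 0 0 0"

```text
time: 11.75
position: [0.4634, 0.1859, 0.0788]
eef_rot: [-132.2, 0.3, -109.9]
wrist_force: [-0.3, 0.7, -0.3]
opening: -0.0001
grip_force: 0.0
```

```bash
python3 - <<'E'
from h import *
import cv2
for n in("scene","top","wrist"): cv2.imwrite(f"pics/{n}7.png",cams.read_camera(n)[:,:,::-1])
st()
# front guide top: dark/bright shift between start and now -> template match in top view, small patch around front guide
pv=np.array([.5733,.2037]);psi=np.radians(13.82)
def gp(th,r=.051,z=.098):
    a=psi-np.radians(th); return [*(pv-r*np.array([np.cos(a),np.sin(a)])),z]
I0,I1=cv2.imread("pics/top0.png"),cv2.imread("pics/top7.png")
u,v=map(int,np.round(proj("top",gp(0)))); T=I0[v-4:v+5,u-5:u+6]
S=cv2.matchTemplate(I1[v-16:v+17,u-24:u+17],T,cv2.TM_CCOEFF_NORMED); _,s,_,l=cv2.minMaxLoc(S)
print("start",(u,v),"now",(u-24+l[0]+5,v-16+l[1]+4),s)
for t in(0,3,6,9,12,15): print(t,np.round(proj("top",gp(t)),1))
E
```

```text
11.9 [0.4634 0.1861 0.0794] [-132.2    0.3 -109.9] [-1.   0.3  1.2] [ -9.8  44.6 -58.1 136.5  96.7  81.7  22.5] -0.0002
start (284, 174) now (281, 174) 0.9188534021377563
0 [284.5 173.9]
3 [283.4 174.1]
6 [282.2 174.3]
9 [281.1 174.5]
12 [280.  174.6]
15 [278.8 174.6]
```

The guide matching gives about 6–9° of swing, with the pin riding on the quadrant. I push left gently in small steps and watch for the rising side force that marks the snap-in.

Emit:
carry_out --pt "-1 -1.4 0.4 -0.5 0 0 0" --pt "-1 -1.4 0.4 -0.5 0 0 0" --pt "-1 -1.4 0.4 -0.5 0 0 0" --pt "-1 -1.4 0.4 -0.5 0 0 0"

```text
time: 12.3
position: [0.463, 0.1923, 0.0797]
eef_rot: [-132.2, 0.3, -109.9]
wrist_force: [0.0, -0.5, 0.3]
opening: -0.0001
grip_force: 0.0
```

Emit:
carry_out --pt "-1 -1 0.3 -0.3 0 0 0" --pt "-1 -1 0.3 -0.3 0 0 0" --pt "-1 -1 0.3 -0.3 0 0 0" --pt "-1 -1 0.3 -0.3 0 0 0"

```text
time: 12.7
position: [0.4627, 0.1965, 0.0796]
eef_rot: [-132.2, 0.3, -109.9]
wrist_force: [0.4, 0.7, 0.3]
opening: 0.0003
grip_force: 0.0
```

Emit:
carry_out --pt "-1 -1 0.3 -0.3 0 0 0" --pt "-1 -1 0.3 -0.3 0 0 0"

```text
time: 12.9
position: [0.4626, 0.1986, 0.0795]
eef_rot: [-132.2, 0.3, -109.9]
wrist_force: [-0.5, -1.4, -0.4]
opening: -0.0003
grip_force: 0.3
```

Emit:
carry_out --pt "-1 -1 0.3 -0.3 0 0 0" --pt "-1 -1 0.3 -0.3 0 0 0" --pt "-1 -1 0.3 -0.3 0 0 0" --pt "-1 -1 0.3 -0.3 0 0 0" --pt "-1 -1 0.3 -0.3 0 0 0"

```text
time: 13.4
position: [0.4624, 0.2017, 0.0794]
eef_rot: [-132.1, 0.1, -110.1]
wrist_force: [0.9, -7.2, 1.0]
opening: -0.0003
grip_force: 2.4
```

```bash
cat > ang.py <<'E'
from h import *
import cv2
pv=np.array([.5733,.2037]);psi=np.radians(13.82)
def gp(th,r=.051,z=.098):
    a=psi-np.radians(th); return [*(pv-r*np.array([np.cos(a),np.sin(a)])),z]
I1=cams.read_camera("top")[:,:,::-1].astype(np.uint8);I0=cv2.imread("pics/top0.png")
k=6
up=lambda I:cv2.resize(I,None,fx=k,fy=k,interpolation=cv2.INTER_CUBIC)
u,v=284,174
T=up(I0[v-7:v+5,u-6:u+7]);S=cv2.matchTemplate(up(np.ascontiguousarray(I1[v-12:v+12,u-20:u+14])),T,cv2.TM_CCOEFF_NORMED);_,s,_,l=cv2.minMaxLoc(S)
du=l[0]/k-14;print("guide du",round(du,2),"dv",round(l[1]/k-5,2),"score",round(s,2),"angle ~",round(-du/5.7*15,1)); st()
E
python3 ang.py
```

```text
guide du -3.17 dv 0.67 score 0.88 angle ~ 8.3
13.45 [0.4625 0.202  0.0794] [-132.1    0.2 -110.1] [ 1.6 -4.6 -0.5] [-11.7  45.3 -58.1 134.8  95.4  82.8  22.8] 0.0001
```

Emit:
carry_out --pt "-1 -1 0.3 -0.3 0 0 0" --pt "-1 -1 0.3 -0.3 0 0 0" --pt "-1 -1 0.3 -0.3 0 0 0"

```text
time: 13.75
position: [0.4625, 0.2048, 0.0794]
eef_rot: [-132.1, 0.1, -110.1]
wrist_force: [2.5, -6.6, 0.9]
opening: 0.0001
grip_force: 2.7
```

```bash
python3 ang.py
```

```text
guide du -3.83 dv 0.5 score 0.89 angle ~ 10.1
13.8 [0.4625 0.2052 0.0794] [-132.1    0.2 -110.1] [ 1.  -5.5 -1. ] [-12.1  45.5 -58.1 134.5  95.2  82.9  22.8] -0.0004
```

The arm follows (10.1°, steady ~6 N). I continue in 1 mm rows.

Emit:
carry_out --pt "-1 -1 0.3 -0.3 0 0 0" --pt "-1 -1 0.3 -0.3 0 0 0" --pt "-1 -1 0.3 -0.3 0 0 0" --pt "-1 -1 0.3 -0.3 0 0 0" --pt "-1 -1 0.3 -0.3 0 0 0"

```text
time: 14.3
position: [0.4626, 0.2104, 0.0795]
eef_rot: [-132.0, 0.2, -110.1]
wrist_force: [2.9, -6.2, -0.1]
opening: 0.0002
grip_force: 2.2
```

Emit:
carry_out --pt "-1 -1 0.3 -0.3 0 0 0" --pt "-1 -1 0.3 -0.3 0 0 0"

```text
time: 14.5
position: [0.4617, 0.2149, 0.0792]
eef_rot: [-132.2, 0.3, -109.9]
wrist_force: [-0.6, -2.8, 0.1]
opening: 0.0003
grip_force: 0.9
```

```bash
python3 ang.py
```

```text
guide du -5.17 dv 0.83 score 0.83 angle ~ 13.6
14.55 [0.4617 0.2152 0.0792] [-132.2    0.3 -109.9] [ 0.3 -1.6 -0.3] [-12.9  45.8 -58.2 133.7  94.9  83.2  23. ] 0.0003
```

Emit:
carry_out --pt "-1 -1 0.3 -0.3 0 0 0"

```text
time: 14.65
position: [0.4616, 0.2163, 0.0793]
eef_rot: [-132.2, 0.3, -109.9]
wrist_force: [-0.6, -2.3, -0.7]
opening: 0.0002
grip_force: 1.0
```

Emit:
carry_out --pt "-1 -0.7 0.2 -0.2 0 0 0" --pt "-1 0 0 0 0 0 0"

```text
time: 14.85
position: [0.4616, 0.2169, 0.0792]
eef_rot: [-132.2, 0.3, -109.9]
wrist_force: [-0.1, -1.7, -0.9]
opening: 0.0
grip_force: 0.8
```

```bash
python3 ang.py
```

```text
guide du -5.5 dv 0.67 score 0.86 angle ~ 14.5
14.9 [0.4616 0.2169 0.0793] [-132.2    0.3 -109.9] [ 0.9 -2.1  0.2] [-13.1  45.9 -58.2 133.5  94.8  83.3  23. ] -0.0005
```

Emit:
carry_out --pt "-1 -0.7 0.2 -0.2 0 0 0" --pt "-1 0 0 0 0 0 0"

```text
time: 15.1
position: [0.4616, 0.2175, 0.0793]
eef_rot: [-132.2, 0.3, -109.9]
wrist_force: [-0.0, -1.6, -0.8]
opening: 0.0
grip_force: 0.9
```

```bash
python3 - <<'E'
from h import *
import cv2
a=cams.read_camera("scene")[:,:,::-1]; w=cams.read_camera("wrist")[:,:,::-1]; st()
cv2.imwrite("pics/s8.png",a)
pv=np.array([.5733,.2037]);al=np.radians(13.82-15)
f=lambda r,z:np.array([*(pv-r*np.array([np.cos(al),np.sin(al)])),z])
x0,y0,k=210,165,5
b=cv2.resize(a[y0:y0+80,x0:x0+80],None,fx=k,fy=k,interpolation=cv2.INTER_CUBIC)
for lift,c in((0,(0,255,0)),(.010,(0,0,255))):
    for t in np.radians(np.arange(0,360,15)):
        P=f(.1205,.082+lift)+.029*(np.sin(t)*np.array([.5*np.cos(al),.5*np.sin(al),.866])+np.cos(t)*np.array([-np.sin(al),np.cos(al),0]))
        u,v=proj("scene",P);cv2.circle(b,(int((u+.5-x0)*k),int((v+.5-y0)*k)),1,c,-1)
        u,v=proj("wrist",P);cv2.circle(w:=np.ascontiguousarray(w),(int(u),int(v)),1,c,-1) if 0<u<512 and 0<v<384 else 0
cv2.imwrite("pics/c8.png",np.hstack([b,cv2.resize(w,(400,300))[:, :] if 0 else cv2.copyMakeBorder(cv2.resize(w,(400,300)),0,100,0,0,0)]))
E
```

```text
15.2 [0.4616 0.2175 0.0793] [-132.2    0.3 -109.9] [ 0.4 -2.2 -1.7] [-13.2  45.9 -58.2 133.5  94.7  83.3  23. ] 0.0005
```

View pics/c8.png

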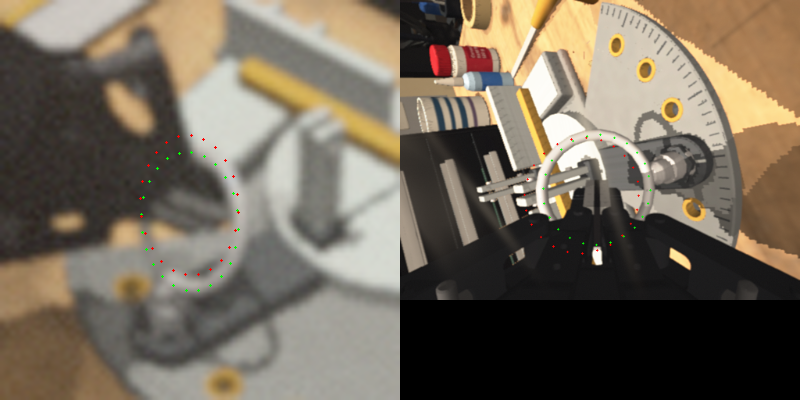

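In the last picture the green outline (pin home at +15°) follows the ring in both halves: lower arc near (195,288) on the left, left edge near (545,185) on the right. The red outline (10 mm up) does not. The sleeve covers the +15° hole, and the +30° bush at (693,208) lies beyond. Now I centre the finger and withdraw along its axis.

```bash
python3 - <<'E'
from h import *
o=env.get_obs();M=rot(o['eef_rot']); al=np.radians(13.82-15)
ring=np.array([.5733-.1205*np.cos(al),.2037-.1205*np.sin(al),.082])
print(ring,(M.T@(ring-o['position'])*1e3).round(1))
E
```

```text
[0.45282555 0.20618151 0.082     ] [13.6  0.9 -5.2]
```

Emit:
carry_out --pt "-1 3 0 0 0 0 0" --pt "-1 4 0 0 0 0 0" --pt "-1 4 0.4 0 0 0 0" --pt "-1 2.5 0.4 0 0 0 0" --pt "-1 0 0 0 0 0 0"

```text
time: 15.7
position: [0.4564, 0.2046, 0.0786]
eef_rot: [-132.2, 0.3, -109.9]
wrist_force: [0.1, 0.4, 0.4]
opening: -0.0002
grip_force: 0.0
```

Emit:
carry_out --pt "-1 0 0 -8 0 0 0" --pt "-1 0 0 -10 0 0 0" --pt "-1 0 0 -10 0 0 0"

```text
time: 16.0
position: [0.4363, 0.2125, 0.0981]
eef_rot: [-132.2, 0.3, -109.9]
wrist_force: [0.3, -0.1, -0.1]
opening: 0.0002
grip_force: 0.0
```

Emit:
carry_out --pt "-1 0 0 -12 0 0 0" --pt "-1 0 0 -12 0 0 0" --pt "-1 0 -5 -12 0 0 0" --pt "-1 0 -8 -12 0 0 0" --pt "-1 0 -10 -10 0 0 0"

```text
time: 16.5
position: [0.41, 0.2219, 0.1544]
eef_rot: [-132.2, 0.3, -109.8]
wrist_force: [0.4, -0.2, -0.2]
opening: -0.0002
grip_force: 0.0
```

Emit:
carry_out --pt "-1 0 -15 -10 0 0 0" --pt "-1 0 -15 -10 0 0 0" --pt "-1 0 -15 -10 0 0 0" --pt "-1 0 0 0 0 0 0" --pt "-1 0 0 0 0 0 0"

```text
time: 17.0
position: [0.4182, 0.2181, 0.2074]
eef_rot: [-132.1, 0.4, -109.9]
wrist_force: [0.1, 0.7, -0.6]
opening: 0.0003
grip_force: 0.0
```

```bash
python3 - <<'E'
from h import *
import cv2
st(); a=cams.read_camera("scene")[:,:,::-1].copy(); t=cams.read_camera("top")[:,:,::-1].copy()
cv2.imwrite("pics/s9.png",a);cv2.imwrite("pics/t9.png",t)
pv=np.array([.5733,.2037])
def pts(th,lift):
    al=np.radians(13.82-th);h=np.array([np.cos(al),np.sin(al),0]);l=np.array([-h[1],h[0],0])
    c=np.array([*pv,0])-.1205*h+[0,0,.082+lift]
    return [c+.029*(np.sin(s)*(.5*h+[0,0,.866])+np.cos(s)*l) for s in np.radians(np.arange(0,360,3))]
# edge-free check: contrast of ring brightness along predicted outline, minus 5.. mm in/out neighbours
for n,I,I0 in(("scene",a,cv2.imread("pics/scene0.png")),("top",t,cv2.imread("pics/top0.png"))):
    g=I.astype(float).mean(2);g0=I0.astype(float).mean(2)
    def sc(G,th,lift):
        uv=np.array([proj(n,P) for P in pts(th,lift)],np.float32)
        return cv2.remap(G.astype(np.float32),uv[:,0].reshape(-1,1),uv[:,1].reshape(-1,1),cv2.INTER_LINEAR).mean()
    print(n,"start:",{L:round(float(sc(g0,0,L/1e3)),1) for L in(-3,0,3,6,10)})
    print({th:{L:round(float(sc(g,th,L/1e3)),1) for L in(-3,0,3,6,10)} for th in(13,14,15,16,17)})
E
python3 ang.py
```

```text
17.0 [0.4182 0.2181 0.2074] [-132.1    0.4 -109.9] [ 0.1  0.7 -0.6] [ -4.7  28.1 -73.1 132.5  77.2  80.5  36.2] 0.0003
scene start: {-3: 128.5, 0: 137.9, 3: 144.6, 6: 142.1, 10: 130.3}
guide du -5.83 dv 0.67 score 0.84 angle ~ 15.4
17.15 [0.418  0.218  0.2062] [-132.2    0.3 -109.9] [-1.1  0.6 -0.7] [ -4.7  28.2 -73.  132.5  77.2  80.5  36.3] -0.0002Traceback (most recent call last):
  File "<stdin>", line 17, in <module>
  File "<stdin>", line 14, in sc
  File "h.py", line 15, in proj
    c=cams.camera_info(n)
ValueError: time passes only in moves, steps and waits
```

```bash
python3 - <<'E'
from h import *
import h,cv2
C={n:cams.camera_info(n) for n in("scene","top")}
class K: camera_info=staticmethod(lambda n:C[n])
h.cams=K
pv=np.array([.5733,.2037])
def pts(th,lift):
    al=np.radians(13.82-th);hh=np.array([np.cos(al),np.sin(al),0]);l=np.array([-hh[1],hh[0],0])
    c=np.array([*pv,0])-.1205*hh+[0,0,.082+lift]
    return [c+.029*(np.sin(s)*(.5*hh+[0,0,.866])+np.cos(s)*l) for s in np.radians(np.arange(0,360,5))]
for n,f in(("scene","s"),("top","t")):
    G1=cv2.imread(f"pics/{f}9.png").astype(np.float32).mean(2);G0=cv2.imread(f"pics/{n}0.png").astype(np.float32).mean(2)
    def sc(G,th,L):
        uv=np.array([h.proj(n,P) for P in pts(th,L/1e3)],np.float32)
        return round(float(cv2.remap(G,uv[:,:1].copy(),uv[:,1:].copy(),cv2.INTER_LINEAR).mean()),1)
    print(n,"start",[sc(G0,0,L) for L in(-3,0,3,6,10)])
    for th in(13,14,15,16,17): print(th,[sc(G1,th,L) for L in(-3,0,3,6,10)])
# loose objects: change between start and now away from arm
d=cv2.absdiff(cv2.GaussianBlur(cv2.imread("pics/top0.png"),(5,5),0),cv2.GaussianBlur(cv2.imread("pics/t9.png"),(5,5),0)).max(2)
for nm,(x,y,w,hh) in dict(pliers=(220,190,24,55),saw=(186,150,24,110),vial=(332,178,16,16),tin=(326,194,28,28),file=(330,112,26,75),bar=(236,138,85,30)).items(): print(nm,(d[y:y+hh,x:x+w]>35).mean().round(3))
E
```

```text
scene start [128.4, 137.9, 144.6, 142.1, 130.3]
13 [126.5, 132.1, 140.7, 149.6, 153.9]
14 [130.4, 139.2, 149.6, 155.4, 155.4]
15 [135.3, 145.5, 153.0, 154.8, 154.4]
16 [138.7, 146.5, 149.8, 150.0, 154.3]
17 [139.3, 143.4, 144.9, 148.5, 156.0]
top start [153.6, 153.6, 153.4, 153.1, 152.6]
13 [138.3, 138.1, 138.0, 137.7, 137.3]
14 [144.0, 144.0, 143.7, 143.6, 143.2]
15 [148.2, 148.2, 148.0, 147.8, 147.5]
16 [147.0, 147.4, 147.6, 147.6, 147.6]
17 [142.3, 142.5, 142.6, 142.9, 143.0]
pliers 0.0
saw 0.106
vial 0.0
tin 0.0
file 0.0
bar 0.028
```

```bash
python3 - <<'E'
from h import *
import h,cv2
w=cams.read_camera("wrist")[:,:,::-1].copy(); cv2.imwrite("pics/w9.png",w); st()
C={n:cams.camera_info(n) for n in("scene","top","wrist")}; o=env.get_obs()
class K: camera_info=staticmethod(lambda n:C[n])
class E: get_obs=staticmethod(lambda:o)
h.cams=K;h.env=E
pv=np.array([.5733,.2037])
def pts(th,L,r):
    al=np.radians(13.82-th);hh=np.array([np.cos(al),np.sin(al),0]);l=np.array([-hh[1],hh[0],0])
    c=np.array([*pv,0])-.1205*hh+[0,0,.082+L/1e3]
    return [c+r*(np.sin(s)*(.5*hh+[0,0,.866])+np.cos(s)*l) for s in np.radians(np.arange(0,360,5))]
def sc(n,G,th,L):
    v=[]
    for r in(.029,.0215,.0365):
        uv=np.array([h.proj(n,P) for P in pts(th,L,r)],np.float32); v.append(cv2.remap(G,uv[:,:1].copy(),uv[:,1:].copy(),cv2.INTER_LINEAR))
    return round(float(np.median(v[0]-(v[1]+v[2])/2)),1)
Ls=(-4,-2,0,2,4,6,8,10)
g=lambda f:cv2.imread(f"pics/{f}.png").astype(np.float32).mean(2)
print("scene start",[sc("scene",g("scene0"),0,L) for L in Ls])
for th in(14,15,16): print("scene",th,[sc("scene",g("s9"),th,L) for L in Ls])
for th in(14,15,16): print("wrist",th,[sc("wrist",g("w9"),th,L) for L in Ls])
E
```

```text
17.2 [0.418  0.218  0.2061] [-132.2    0.3 -109.9] [ 0.1 -0.4  0.2] [ -4.7  28.3 -73.  132.5  77.2  80.5  36.3] 0.0001
scene start [6.1, 14.0, 20.6, 26.2, 27.0, 25.7, 20.8, 12.5]
scene 14 [-6.3, -1.0, 9.0, 16.7, 21.8, 25.1, 23.8, 15.8]
scene 15 [3.4, 8.1, 11.8, 19.8, 21.5, 18.6, 11.0, 9.5]
scene 16 [2.6, 4.1, 10.2, 12.3, 8.4, 4.2, 3.4, 3.5]
wrist 14 [13.4, 26.3, 39.4, 44.9, 35.9, 18.3, 18.4, 19.0]
wrist 15 [21.8, 41.0, 59.5, 61.3, 50.8, 36.3, 35.8, 20.2]
wrist 16 [19.6, 27.1, 33.4, 36.5, 25.9, 28.4, 28.0, 10.6]
```

```bash
python3 - <<'E'
import cv2,numpy as np
a,b=cv2.imread("pics/top0.png"),cv2.imread("pics/t9.png")
d=cv2.absdiff(cv2.GaussianBlur(a,(5,5),0),cv2.GaussianBlur(b,(5,5),0)).max(2)[150:260,186:210]>35
y,x=np.nonzero(d);print(x.min()+186,x.max()+186,y.min()+150,y.max()+150,a[150:260,186:210][d].mean(0),b[150:260,186:210][d].mean(0))
for I in(a,b):
    s=cv2.cvtColor(I,cv2.COLOR_BGR2HSV)[150:235,182:212];m=(s[...,1]<60)&(s[...,2]>150);yy,xx=np.nonzero(m);print("blade",m.sum(),xx.mean().round(2),yy.mean().round(2))
E
```

```text
186 209 243 259 [ 51.225       85.20714286 118.09285714] [ 84.38571429 136.65714286 178.80714286]
blade 872 15.88 34.92
blade 875 15.89 34.87
```

The saw hasn't moved; the change near it is only the robot's own shadow. The pin is home, the arm is at 15°, and the finger is clear.

```bash
python3 -c "
from plant import order
print(order.close_job())"
```

```text
the job is handed in; nothing more can be done
None
```

The job is handed in: the arm is pinned at the next hole to the left (about 15°), the pin looks fully home in the camera checks, the finger is out of the ring, and the camera showed no sign that the bar or tools had moved.

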